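# Clear the stone-painting desk: stones into the push-to-open drawer, rinse cups nested

## Robot

A 7-joint arm with a two-finger parallel gripper is mounted at the origin on the work surface. World frame = base frame: x ahead of the robot, y to its left, z up, the work surface at z = 0. Lengths are in mm, angles in degrees, forces in N, time in s.
With the tool pointing down it reaches from about 400 to 875 mm from the base axis. Payload 6.5 kg.
Tool frame: the origin (TCP) lies on the mounting face of the last link; the fingertips stand 173 mm ahead of it and the grasp point (between the pads) lies 155 mm ahead of it; z points along the fingers, y is the line along which they close (so a half turn about z gives the same grasp; the last joint's range is limited). The gripper opens to 85 mm and grips with 20 to 120 N. Pads are 22 mm wide; open, the fingers measure 114 mm over their backs; the gripper's body (76 mm by 85 mm) begins 54 mm behind the grasp point. The pads swing forward as they close: fully open they stand 13 mm farther back than shut.
Start: joints at [-80.168, 30.733, -0.252, 88.115, 0.149, 61.152, -4.079], TCP at [153.108, 631.702, 404.69] pointing down, gripper open.
Joint ranges: [-154.64, 154.64], [-21.42, 123.67], [-72.66, 72.17], [13.99, 137.28], [-74.86, 254.86], [10.95, 109.41], [-158.01, 158.01]. Speed limits (degrees/s): [136.94, 136.94, 180, 180, 180, 180, 180].

## Interface

Orientations are given as a 3x3 rotation matrix whose columns are the frame's x, y, z axes.
In Python, from cell import telemetry, viewer, finish_job gives the robot as it stands.
- The arm moves only by the tool apply_moves, never from a script. Its argument "motion" is a list that holds one entry, the list of rows, each a list of 4 numbers: the shift along the tool's x, y, z in m, then the turn about the tool's z in degrees. A call has 1 to 8 rows; each row shifts and turns the commanded pose from where the row before left it, along the tool's axes as they then stand; what a row does not reach is not made up. A row lasts 1/8 s, in which the tool goes at most 62.5 mm and 10.7 degrees, less where a joint would pass 70% of its speed; a pose out of reach is approached as far as the arm can. A call is refused whole if a number of a shift passes 0.0625 or a number of a turn 10.7, either way. A call with a gripper value outside its range is refused whole. "grip" is the opening, from 0 (shut) to 1 (fully open), set as the call begins (left out, the last holds). The fingers move at their own pace and stop on an object; "force" is the grip in N (left out, the last holds). Time passes only in rows, so rows that do not move let the fingers close. It gives the time, the measured TCP pose, the force, the opening and the grip force at its end, in the units of the state.
- telemetry.get_obs(): the state, without advancing time (a new reading comes with each control period).
- viewer.get_image(name): name is "scene" or "top"; returns a dict with "image" (384x512x3 uint8, red, green, blue), "fx", "fy", "cx", "cy" (pixels), "distortion" ([k1, k2, p1, p2, k3] as OpenCV has them; the pictures are not rectified), "world_from_camera" (4x4, takes a point from camera to world coordinates). Camera axes: x right, y up, looking along -z (the intrinsics and any distortion apply to the point x, -y, -z); pixel columns grow to the right and rows downward; lengths in mm; the calibration is good to about 2 mm. A picture is of the moment at which its call begins. There is no depth.
- finish_job(): hands the job in; it is judged then, once.
Trained networks look in a picture, given as the dict that the camera call returned (one of the last four; its "shot" number tells which), for a name from the list of things; names that differ only in an ending like _2 or _b are one class to them, and where a whole thing is asked for, a point or a joint stands for the part that bears it (a point fixed in the world has none). Each returns a list of dicts, best first, with "conf" (0 to 1); they miss things now and then, are a little off and sometimes report something else, mostly with a low value. They report only what shows in the picture. A call takes as long as a camera call.
- viewer.recognise(picture, label): "position" ([x, y, z] in mm, in world coordinates, good to about 4 mm: the middle of the surface that is visible of it).
- viewer.silhouettes(picture, label): "region" (384x512 bool, what is visible of it).
- viewer.pinpoint(picture, label): "position" ([x, y, z] in mm, in world coordinates, good to about 4 mm: a listed point, or the origin of a listed thing).
The state is a dict: "time_s": time; "joint_positions": joint angles; "joint_vel": joint speeds; "joint_efforts": joint torques, N m; "ee_pos": TCP position; "ee_rot": TCP orientation; "wrist_force": force on the tool from outside, world axes, zero at the start; "wrist_torque": the same for the moment, N m; "grip_width": finger opening in mm; "grip_force": force on a finger pad.
Only numpy, scipy, OpenCV 4.12 (cv2) and the standard library are available. Lean on these libraries where they do the work, as an engineer would, in place of code of your own. Each camera call takes 0.05 s, during which the arm holds its last target. There are 200 camera calls.

## Task

The stone-painting lesson is over, so clear the desk: push the plain white front of the drawer unit to spring its latch, pull the drawer open, lay every painted stone from the white paper sheet in it, and then shut it again until it latches. Also nest the white and the yellow rinse cup, in either order, into the blue one so that all three stand upright on the desk as one stack, each fully home in the one below. Leave the tea mug and the glue bottle where they are.

Things in the scene. Friction and masses are not known exactly. Their poses are not given: they have to be found in the camera images.
- drawer (a joint): Drawer, m out from its shut place: 0 latched, 0.14 fully out (stop). Touch latch: push the front in to its hard stop at -0.009 (3 to 4 N, then rigid) and let go: it springs out to about 0.055; from there pull with 1 to 3 N, it stays where left. To shut, push it past 0 to the hard stop (3 to 4 N over the last 55 mm) and let go: it returns to 0, latched. Another such push releases it again.
- drawer_front (a point): Centre of the outer face of the drawer's plain white front; moves with the drawer. x axis into the unit (shutting), y along the panel, z up. Panel 280 mm wide, 82 high, 14 thick, no handle, top edge 41 mm above this point and 87 above the desk. Shut, it stands 10 mm clear of the carcass of the light wooden unit (fixed, 280 mm wide, 90 high, 216 deep).
- drawer_in (a point): Centre of the drawer's inner floor, 21 mm above the desk; moves with the drawer; axes as drawer_front. The inside is 159 mm long (x -79.5 to 79.5 mm), 230 mm wide (y -115 to 115 mm); walls rise 37 mm above the floor, the front panel 66 mm. Fully out, x from -79.5 to +70 mm lies clear of the unit.
- stone_red_mid (a point): Centre of a painted pebble, red, with black ladybird marks: an oval of 52 mm (its x axis) by 40 mm (its y axis) by 26 mm high, sides nearly upright at mid height, 0.1 kg; this point is 13 mm above its underside. May be absent.
- stone_blue_mid (a point): Centre of a painted pebble, blue, with white fish stripes: an oval of 52 mm (its x axis) by 40 mm (its y axis) by 26 mm high, sides nearly upright at mid height, 0.1 kg; this point is 13 mm above its underside. May be absent.
- stone_orange_mid (a point): Centre of a painted pebble, orange, with a white sun: an oval of 52 mm (its x axis) by 40 mm (its y axis) by 26 mm high, sides nearly upright at mid height, 0.1 kg; this point is 13 mm above its underside. May be absent.
- stone_green_mid (a point): Centre of a painted pebble, green, with a yellow leaf pattern: an oval of 52 mm (its x axis) by 40 mm (its y axis) by 26 mm high, sides nearly upright at mid height, 0.1 kg; this point is 13 mm above its underside. May be absent.
- cup_blue_mid (a point): Centre of the empty blue rinse cup, half-way up; z axis points to its mouth. 66 mm high: a tapered body from 34 mm across at the foot to 54 mm at 46 mm height, then an upright rim band 64 mm across and 20 mm high (the place to grip). Mouth 57 mm across, 70 g. Nested, a cup's band rests on the rim of the lower cup, 20 mm higher than that one.
- cup_white_mid (a point): Centre of the empty white rinse cup, half-way up; z axis points to its mouth. 66 mm high: a tapered body from 34 mm across at the foot to 54 mm at 46 mm height, then an upright rim band 64 mm across and 20 mm high (the place to grip). Mouth 57 mm across, 70 g. Nested, a cup's band rests on the rim of the lower cup, 20 mm higher than that one.
- cup_yellow_mid (a point): Centre of the empty yellow rinse cup, half-way up; z axis points to its mouth. 66 mm high: a tapered body from 34 mm across at the foot to 54 mm at 46 mm height, then an upright rim band 64 mm across and 20 mm high (the place to grip). Mouth 57 mm across, 70 g. Nested, a cup's band rests on the rim of the lower cup, 20 mm higher than that one.
- tea_mug: Bystander: white china tea mug with a handle, 78 mm across, 85 mm high; origin at the centre of the underside.
- glue: Bystander: white glue bottle with a blue label and orange cap, 52 mm across, 130 mm high; origin at the centre of the underside.

How it is judged:
By the outcome, as a careful person would: the job done as asked, in the order asked, and still so for the second after the job is handed in, with the robot touching nothing.
Of stone_red, stone_blue, stone_orange, stone_green only 2 to 4 are there at a start; the rules pass over those that are not, and their reading is None.
At some moment in a run one of stone_red, stone_blue, stone_orange, stone_green may be knocked a few centimetres aside while the robot is not near it.
Once in a run the grip may slacken for a moment while it holds something.
It also fails if it takes over 210 s, if anything falls off the work surface, if the arm or the gripper's body presses on something with over 40 N, if the wrist force passes 120 N, or if a joint passes its speed limit or range.

## Working session

There is one attempt and no reset: what is moved stays moved. The work goes in short steps, Python scripts to look and compute and a tool call to move; the robot and the scene stay as the last step left them, time stands still between calls to the robot, and variables do not carry over. Pictures are saved under pics/ and viewed, at most 14 in all, crops included, and the job is handed in when it is done.

Besides the shell and the picture viewer there is one more tool, called after ">>>" by a JSON object that holds its "api" and its "payload", one argument or row to a line. apply_moves: Moves the arm, as the interface text tells. Its arguments: {"type":"object","properties":{"motion":{"type":"array"},"grip":{"type":"number"},"force":{"type":"number"}},"required":["motion"]}

```bash
mkdir -p pics; cat > h.py <<'E'
import numpy as np, cv2
from cell import telemetry, viewer, finish_job
def shot(n,save=None):
    p=viewer.get_image(n)
    if save: cv2.imwrite('pics/'+save+'.png',cv2.cvtColor(p['image'],cv2.COLOR_RGB2BGR))
    return p
def ray(p,uv,z):
    K=np.array([[p['fx'],0,p['cx']],[0,p['fy'],p['cy']],[0,0,1.]])
    n=cv2.undistortPoints(np.array([[uv]],float),K,np.array(p['distortion'],float))[0,0]
    T=np.array(p['world_from_camera']);d=T[:3,:3]@np.array([n[0],-n[1],-1]);o=T[:3,3]
    return (o+d*(z-o[2])/d[2]).round(1)
def pin(p,l,k=2):
    return [(np.round(r['position'],1).tolist(),round(r['conf'],2)) for r in viewer.pinpoint(p,l)[:k]]
def axis(p,l,z):
    "orientation of the long axis from silhouette; centre, angle, lengths"
    r=viewer.silhouettes(p,l)
    if not r: return None
    m=r[0]['region'].astype(np.uint8)
    c=max(cv2.findContours(m,0,1)[0],key=cv2.contourArea)[:,0]
    w=np.array([ray(p,u,z)[:2] for u in c],np.float32)
    (cx,cy),(a,b),t=cv2.minAreaRect(w)
    if a<b:a,b,t=b,a,t+90
    return round(r[0]['conf'],2),round(cx),round(cy),round(a),round(b),round(t)
def st():
    o=telemetry.get_obs();print(round(o['time_s'],2),np.round(o['ee_pos'],1),np.round(o['ee_rot'],3).tolist(),np.round(o['joint_positions'],1),np.round(o['wrist_force'],1),o['grip_width'],o['grip_force'])
E
cat > a.py <<'E'
from h import *
st()
P={n:shot(n,n+'0') for n in('scene','top')}
for n,p in P.items():
    print(n,np.round(p['world_from_camera'],2).tolist())
    for l in ['drawer_front','drawer_in','stone_red_mid','stone_blue_mid','stone_orange_mid','stone_green_mid','cup_blue_mid','cup_white_mid','cup_yellow_mid','tea_mug','glue']:
        print(l,pin(p,l),axis(p,l,13) if 'stone' in l else '')
E
python3 a.py
```

```text
0.0 [153.  631.4 403.8] [[-0.972, 0.235, -0.0], [0.235, 0.972, -0.002], [-0.0, -0.002, -1.0]] [-80.2  30.8  -0.3  88.2   0.1  61.2  -4.1] [ 0.6  0.1 -0.9] 84.88827289596557 0.0
scene [[0.42, -0.58, 0.7, 1286.19], [0.91, 0.28, -0.31, -312.19], [-0.01, 0.76, 0.65, 710.92], [0.0, 0.0, 0.0, 1.0]]
drawer_front [([615.5, 21.7, 43.8], 0.64)] 
drawer_in [] 
stone_red_mid [([467.0, -394.1, 15.4], 0.48)] (0.65, 565, -281, 58, 38, 18)
stone_blue_mid [([566.9, -280.1, 15.2], 0.66)] (0.54, 565, -281, 59, 40, 9)
stone_orange_mid [([453.5, -269.7, 15.3], 0.47)] (0.67, 681, 345, 192, 109, 143)
stone_green_mid [([563.5, -391.3, 18.9], 0.66)] (0.56, 558, -390, 63, 38, 173)
cup_blue_mid [([570.3, 304.5, 34.2], 0.85), ([613.1, 21.5, 45.0], 0.31)] 
cup_white_mid [([490.9, 405.3, 27.1], 0.66)] 
cup_yellow_mid [([443.0, 295.2, 31.3], 0.56)] 
tea_mug [([708.7, 309.6, 0.1], 0.77), ([455.2, -271.3, 12.6], 0.45)] 
glue [([731.0, -278.2, -0.1], 0.74), ([468.9, -395.2, 14.1], 0.46)] 
top [[0.03, 0.99, -0.1, 457.85], [-1.0, 0.02, -0.02, -17.17], [-0.02, 0.1, 1.0, 1492.27], [0.0, 0.0, 0.0, 1.0]]
drawer_front [([616.2, 22.6, 45.8], 0.91), ([454.3, -268.9, 13.5], 0.46)] 
drawer_in [] 
stone_red_mid [([469.5, -397.3, 10.1], 0.63)] (0.62, 470, -390, 43, 33, 154)
stone_blue_mid [([567.4, -280.2, 11.3], 0.54)] (0.5, 455, -270, 40, 40, 91)
stone_orange_mid [([456.9, -269.9, 13.0], 0.45)] (0.5, 455, -270, 46, 40, 91)
stone_green_mid [([561.4, -393.6, 16.6], 0.59)] (0.45, 560, -385, 50, 38, 0)
cup_blue_mid [([571.2, 306.9, 33.0], 0.62), ([445.2, 290.9, 33.7], 0.31)] 
cup_white_mid [([494.2, 404.5, 35.3], 0.81)] 
cup_yellow_mid [([442.4, 295.0, 34.3], 0.63)] 
tea_mug [([708.0, 305.3, 3.1], 0.89)] 
glue [([729.5, -277.7, 0.9], 0.62)]
```

View pics/top0.png

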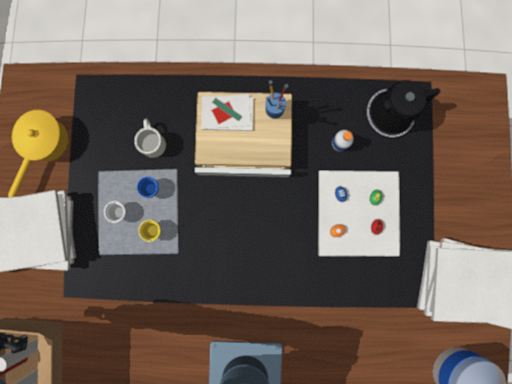

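View pics/scene0.png

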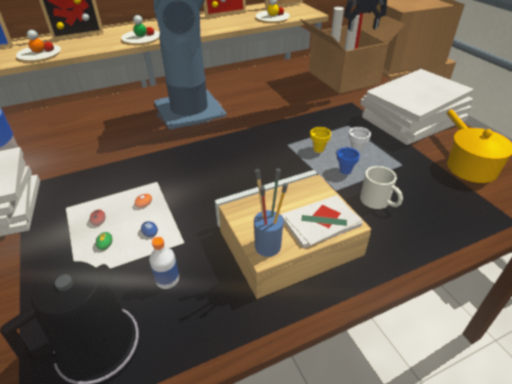

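The top view shows all four stones on the sheet (blue 341,194; green 376,197; orange 338,230; red 377,227). The drawer front's white strip runs from about (195,171) to (291,173), and the cups are on the left. In the scene view the shut unit is in the middle, and the network positions match both pictures. Next I'll measure stone and drawer yaw.

```bash
cat > ang.py <<'E'
from h import *
import sys
def stone(p,c,z=13,R=42):
    "hull of saturated pixels near world c -> centre, long axis angle, lengths"
    hsv=cv2.cvtColor(p['image'],cv2.COLOR_RGB2HSV)
    K=np.array([[p['fx'],0,p['cx']],[0,p['fy'],p['cy']],[0,0,1.]]);T=np.linalg.inv(np.array(p['world_from_camera']))
    q=T@np.array([*c,z,1]);q=np.array([q[0],-q[1],-q[2]])
    u=cv2.projectPoints(q[None],np.zeros(3),np.zeros(3),K,np.array(p['distortion'],float))[0][0,0]
    m=((hsv[...,1]>110)&(hsv[...,2]>50)).astype(np.uint8)
    k=np.zeros_like(m);cv2.circle(k,tuple(int(round(x)) for x in u),13,1,-1);m&=k
    pts=np.argwhere(m)[:,::-1]
    h=cv2.convexHull(pts.astype(np.int32))
    f=np.zeros_like(m);cv2.fillConvexPoly(f,h,1)
    w=np.array([ray(p,x,z)[:2] for x in np.argwhere(f)[:,::-1]])
    C=np.cov(w.T);e,v=np.linalg.eigh(C)
    return w.mean(0).round(1),round(np.degrees(np.arctan2(v[1,1],v[0,1]))%180),(4*np.sqrt(e)[::-1]).round(1)
if __name__=='__main__':
    P={n:shot(n) for n in('scene','top')}
    for n,p in P.items():
        for l,c in dict(red=(469,-395),blue=(567,-280),orange=(455,-270),green=(562,-392)).items(): print(n,l,*stone(p,c))
    p=P['top'];print(axis(p,'drawer_front',87),ray(p,(195,171.5),87),ray(p,(291,173.5),87))
    im=P['top']['image'][180:245,325:395];cv2.imwrite('pics/s.png',cv2.resize(im,None,fx=8,fy=8,interpolation=2)[...,::-1])
E
python3 ang.py
```

```text
scene red [ 460.3 -390.5] 2 [38.4 29.7]
scene blue [ 582.2 -275.4] 1 [63.6 28.3]
scene orange [ 451.1 -270.1] 145 [51.9 43.2]
scene green [ 556.2 -389.2] 169 [49.9 33.8]
top red [ 470.  -391.3] 157 [45.6 36.6]
top blue [ 568.3 -279. ] 19 [45.6 34.5]
top orange [ 455.4 -268.9] 108 [48.2 36.6]
top green [ 560.8 -387.4] 151 [45.9 35.2]
(0.96, 624, 25, 276, 31, 90) [617.  162.2  87. ] [ 618.  -118.9   87. ]
```

View pics/s.png

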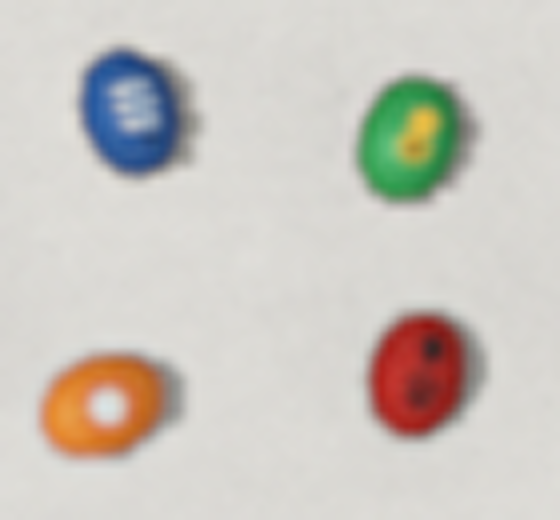

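The crop shows long axes from world x at about +16° (blue), -20° (green), -18° (red) and 108° (orange). The drawer yaw is about 0. Now I'll move to the drawer front with the fingers closed.

>>> {"api": "apply_moves", "payload": {
  "motion": [
    [[0,0,0,-6.8],[0,0,0,-6.8],[-0.027,-0.0405,0,0],[-0.027,-0.0405,0,0],[-0.027,-0.0405,0,0],[-0.027,-0.0405,0,0],[-0.027,-0.0405,0,0],[-0.027,-0.0405,0,0]]
  ],
  "grip": 0
}}

```text
time_s: 2.75
ee_pos: [315.8, 387.2, 405.0]
ee_rot: [[-1.0, 0.001, 0.0], [0.001, 1.0, 0.001], [-0.0, 0.001, -1.0]]
wrist_force: [0.8, -0.7, 0.6]
grip_width: -0.1
grip_force: 0.0
```

>>> {"api": "apply_moves", "payload": {
  "motion": [
    [[-0.027,-0.0405,0,0],[-0.027,-0.0405,0,0],[-0.027,-0.0405,0,0],[-0.027,-0.0405,0,0],[-0.027,-0.0405,0,0],[-0.027,-0.0405,0,0],[-0.027,-0.0405,0,0],[-0.027,-0.0405,0,0]]
  ]
}}

```text
time_s: 3.75
ee_pos: [531.7, 63.2, 405.0]
ee_rot: [[-1.0, 0.0, 0.001], [0.0, 1.0, 0.0], [-0.001, 0.0, -1.0]]
wrist_force: [1.2, 1.1, -0.3]
grip_width: -0.0
grip_force: 0.0
```

>>> {"api": "apply_moves", "payload": {
  "motion": [
    [[-0.027,-0.04,0,0],[0,0,0.049,0],[0,0,0.049,0],[0,0,0.049,0],[0,0,0.047,0],[0,0,0,0]]
  ]
}}

```text
time_s: 4.5
ee_pos: [556.2, 24.5, 208.0]
ee_rot: [[-1.0, 0.0, -0.007], [0.0, 1.0, -0.001], [0.007, -0.001, -1.0]]
wrist_force: [0.4, 0.8, 0.2]
grip_width: 0.0
grip_force: 0.0
```

Accurate tracking. Now push.

>>> {"api": "apply_moves", "payload": {
  "motion": [
    [[-0.018,0,0,0],[-0.016,0,0,0],[-0.006,0,0,0],[-0.004,0,0,0],[-0.003,0,0,0],[-0.003,0,0,0],[0,0,0,0]]
  ]
}}

```text
time_s: 5.38
ee_pos: [607.5, 24.5, 210.5]
ee_rot: [[-1.0, 0.0, -0.001], [0.0, 1.0, -0.0], [0.001, -0.0, -1.0]]
wrist_force: [-3.5, 0.1, 1.7]
grip_width: 0.1
grip_force: 0.0
```

>>> {"api": "apply_moves", "payload": {
  "motion": [
    [[-0.002,0,0,0],[-0.002,0,0,0],[-0.002,0,0,0],[0,0,0,0]]
  ]
}}

```text
time_s: 5.88
ee_pos: [612.8, 24.5, 210.2]
ee_rot: [[-1.0, 0.0, -0.004], [0.0, 1.0, -0.0], [0.004, -0.0, -1.0]]
wrist_force: [-8.1, 0.6, 2.0]
grip_width: -0.1
grip_force: 0.0
```

>>> {"api": "apply_moves", "payload": {
  "motion": [
    [[-0.002,0,0,0],[0,0,0,0]]
  ]
}}

```text
time_s: 6.12
ee_pos: [613.4, 24.5, 209.7]
ee_rot: [[-1.0, 0.0, -0.008], [0.0, 1.0, -0.0], [0.008, -0.0, -1.0]]
wrist_force: [-12.8, 0.2, 4.8]
grip_width: -0.1
grip_force: 0.0
```

>>> {"api": "apply_moves", "payload": {
  "motion": [
    [[0.03,0,0,0],[0.04,0,0,0],[0.03,0,0,0],[0,0,0,0],[0,0,0,0],[0,0,-0.05,0],[0,0,-0.05,0],[0,0,0,0]]
  ]
}}

```text
time_s: 7.12
ee_pos: [519.0, 24.5, 314.8]
ee_rot: [[-1.0, 0.001, 0.01], [0.001, 1.0, 0.001], [-0.01, 0.001, -1.0]]
wrist_force: [0.9, 0.5, -0.7]
grip_width: 0.1
grip_force: 0.0
```

```bash
python3 - <<'E'
from h import *
st()
p=shot('top','t1');print(pin(p,'drawer_front'),pin(p,'drawer_in'),axis(p,'drawer_front',87))
p=shot('scene');print(pin(p,'drawer_front'))
E
```

```text
7.12 [519.   24.5 314.8] [[-1.0, 0.001, 0.01], [0.001, 1.0, 0.001], [-0.01, 0.001, -1.0]] [-17.6  25.4  12.5 112.9  -8.   41.9  89.6] [ 0.9  0.5 -0.7] 0.07967987984197734 0.0
[([564.2, 23.4, 44.4], 0.75)] [([655.4, 18.1, 19.5], 0.84)] (0.95, 599, 25, 277, 87, 90)
[]
```

>>> {"api": "apply_moves", "payload": {
  "motion": [
    [[-0.041,0,0,0],[-0.04,0,0,0],[0,0,0.046,0],[0,0,0.046,0],[0,0,0,0]]
  ]
}}

```text
time_s: 8.05
ee_pos: [594.7, 24.4, 214.8]
ee_rot: [[-1.0, 0.0, -0.009], [0.0, 1.0, -0.001], [0.009, -0.001, -1.0]]
wrist_force: [-0.8, 0.1, 0.7]
grip_width: -0.2
grip_force: 0.0
```

>>> {"api": "apply_moves", "payload": {
  "motion": [
    [[0.01,0,0,0],[0.01,0,0,0],[0.013,0,0,0],[0.013,0,0,0],[0.013,0,0,0],[0.013,0,0,0],[0.01,0,0,0],[0.005,0,0,0]]
  ]
}}

```text
time_s: 9.05
ee_pos: [509.1, 24.6, 218.7]
ee_rot: [[-1.0, 0.0, -0.0], [0.0, 1.0, 0.0], [0.0, 0.0, -1.0]]
wrist_force: [1.0, 0.4, 2.2]
grip_width: -0.2
grip_force: 0.0
```

>>> {"api": "apply_moves", "payload": {
  "motion": [
    [[0.004,0,0,0],[0.003,0,0,0],[0,0,0,0]]
  ]
}}

```text
time_s: 9.43
ee_pos: [502.9, 24.6, 218.7]
ee_rot: [[-1.0, 0.0, -0.0], [0.0, 1.0, -0.0], [0.0, -0.0, -1.0]]
wrist_force: [0.7, -0.1, 2.8]
grip_width: -0.0
grip_force: 0.0
```

>>> {"api": "apply_moves", "payload": {
  "motion": [
    [[0.001,0,0,0],[-0.008,0,0,0],[0,0,-0.05,0],[0,0,-0.06,0],[-0.01,-0.05,0,0],[-0.01,-0.05,0,0],[0,0,0,0]]
  ],
  "grip": 1
}}

```text
time_s: 10.3
ee_pos: [529.9, -80.0, 328.8]
ee_rot: [[-1.0, 0.007, -0.0], [0.007, 1.0, -0.002], [0.0, -0.002, -1.0]]
wrist_force: [-0.7, 0.1, -1.0]
grip_width: 85.5
grip_force: 0.0
```

```bash
cat > look.py <<'E'
from h import *; from ang import stone
import sys
st()
p=shot('top',sys.argv[1] if len(sys.argv)>1 else None);print(pin(p,'drawer_front',1),pin(p,'drawer_in',1))
for l in('red','blue','orange','green'):
    r=pin(p,f'stone_{l}_mid',2)
    print(l,r,*(stone(p,r[0][0][:2]) if r else ()))
E
python3 look.py t2
```

```text
10.3 [529.9 -80.  328.8] [[-1.0, 0.007, -0.0], [0.007, 1.0, -0.002], [0.0, -0.002, -1.0]] [ -7.9  25.9  14.8 109.9  -8.9  45.3 101.3] [-0.7  0.1 -1. ] 85.48518980980248 0.0
[([477.2, 18.0, 47.6], 0.71)] [([568.3, 16.5, 19.1], 0.66)]
red [([471.7, -393.4, 9.6], 0.64)] [ 470.1 -391.2] 157 [45.7 36.2]
blue [([567.9, -280.0, 14.2], 0.56)] [ 568.2 -278.7] 16 [45.8 34.2]
orange [([460.5, -265.8, 13.1], 0.42), ([572.6, 307.1, 34.3], 0.42)] [ 455.4 -268.9] 108 [48.2 36.6]
green [([571.7, 303.0, 35.9], 0.6), ([562.4, -391.4, 12.6], 0.58)] [573.3 315.3] 170 [65.9 61.9]
```

>>> {"api": "apply_moves", "payload": {
  "motion": [
    [[-0.009,-0.05,0,0],[-0.009,-0.05,0,0],[-0.01,-0.05,0,0],[-0.01,-0.049,0,0],[0,0,0.05,-8],[0,0,0.05,-8],[0,0,0.035,0],[0,0,0.017,0]]
  ]
}}

```text
time_s: 11.65
ee_pos: [567.3, -273.4, 174.6]
ee_rot: [[-0.961, -0.276, -0.003], [-0.276, 0.961, 0.002], [0.002, 0.002, -1.0]]
wrist_force: [-0.6, 0.4, 0.3]
grip_width: 85.2
grip_force: 0.0
```

>>> {"api": "apply_moves", "payload": {
  "motion": [
    [[0,0,0,0],[0,0,0,0],[0,0,0,0],[0,0,0,0],[0,0,0,0],[0,0,0,0]]
  ],
  "grip": 0,
  "force": 50
}}

```text
time_s: 12.4
ee_pos: [568.6, -275.0, 179.0]
ee_rot: [[-0.961, -0.275, 0.003], [-0.275, 0.961, -0.001], [-0.003, -0.002, -1.0]]
wrist_force: [-1.6, 0.5, 8.2]
grip_width: 36.6
grip_force: 49.4
```

>>> {"api": "apply_moves", "payload": {
  "motion": [
    [[0,0,-0.02,0],[0,0,-0.05,0],[0,0,-0.05,0],[0,0,0,0]]
  ]
}}

```text
time_s: 12.9
ee_pos: [569.4, -275.5, 302.9]
ee_rot: [[-0.961, -0.275, 0.009], [-0.275, 0.961, -0.004], [-0.008, -0.006, -1.0]]
wrist_force: [0.1, 0.3, -0.4]
grip_width: 37.1
grip_force: 50.5
```

>>> {"api": "apply_moves", "payload": {
  "motion": [
    [[0,0,0,8],[0,0,0,8],[-0.005,0.048,0,0],[-0.006,0.048,0,0],[-0.005,0.048,0,0],[-0.006,0.048,0,0],[-0.005,0.048,0,0],[0,0,0,0]]
  ]
}}

```text
time_s: 13.9
ee_pos: [595.0, -28.7, 296.7]
ee_rot: [[-1.0, -0.008, -0.0], [-0.008, 1.0, 0.003], [0.0, 0.003, -1.0]]
wrist_force: [-0.1, -0.5, -1.2]
grip_width: 36.3
grip_force: 50.5
```

>>> {"api": "apply_moves", "payload": {
  "motion": [
    [[0,0,0.045,0],[0,0,0.04,0],[0,0,0.012,0],[0,0,0.003,0],[0,0,0,0]]
  ]
}}

```text
time_s: 14.52
ee_pos: [597.1, -35.2, 199.9]
ee_rot: [[-1.0, 0.001, 0.007], [0.001, 1.0, -0.0], [-0.007, -0.0, -1.0]]
wrist_force: [0.1, 0.1, 10.6]
grip_width: 36.8
grip_force: 51.5
```

>>> {"api": "apply_moves", "payload": {
  "motion": [
    [[0,0,-0.001,0],[0,0,0,0],[0,0,0,0],[0,0,-0.01,0],[0,0,-0.045,0],[0,0,-0.045,0]]
  ],
  "grip": 0.7
}}

```text
time_s: 15.28
ee_pos: [594.6, -34.5, 299.1]
ee_rot: [[-1.0, 0.0, -0.001], [0.0, 1.0, -0.0], [0.001, -0.0, -1.0]]
wrist_force: [0.5, -0.0, 0.2]
grip_width: 59.6
grip_force: 0.0
```

>>> {"api": "apply_moves", "payload": {
  "motion": [
    [[0.0045,-0.0444,0,0],[0.0045,-0.0444,0,0],[0.0045,-0.0444,0,0],[0.0045,-0.0444,0,0],[0.0045,-0.0444,0,0],[0.0045,-0.0444,0,0],[0.0045,-0.0444,0,0],[0.0045,-0.044,0,0]]
  ],
  "grip": 1
}}

```text
time_s: 16.27
ee_pos: [558.4, -390.7, 298.3]
ee_rot: [[-1.0, 0.0, 0.0], [0.0, 1.0, -0.0], [-0.0, -0.0, -1.0]]
wrist_force: [0.8, -0.2, 0.1]
grip_width: 85.4
grip_force: 0.0
```

```bash
python3 look.py t3
```

```text
16.27 [ 558.4 -390.7  298.3] [[-1.0, 0.0, 0.0], [0.0, 1.0, -0.0], [-0.0, -0.0, -1.0]] [ 21.1  41.2  15.5  88.  -12.8  52.6 130.8] [ 0.8 -0.2  0.1] 85.42798654724933 0.0
[([483.4, 23.6, 45.6], 0.85)] [([573.7, 18.9, 18.5], 0.71)]
red [([472.8, -394.4, 9.2], 0.58), ([455.4, -271.2, 15.5], 0.16)] [ 473.3 -386.2] 152 [45.4 23.2]
blue [([597.8, -36.6, 34.0], 0.46)] [597.1 -33.5] 1 [47.7 35.1]
orange [([458.1, -269.1, 13.9], 0.49)] [ 455.4 -268.9] 108 [48.2 36.6]
green [([559.8, -393.3, 13.2], 0.45)] [ 554.1 -386.2] 126 [35.7 27.4]
```

View pics/t3.png

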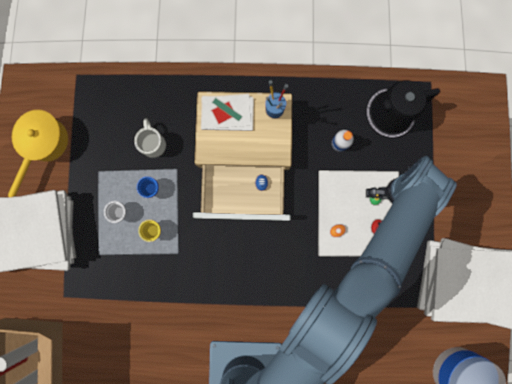

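The picture shows the blue stone lying in the drawer at (262,182) and the gripper over the green one. Now I'll pick green.

>>> {"api": "apply_moves", "payload": {
  "motion": [
    [[-0.002,0,0,10],[0,0,0.05,10],[0,0,0.04,0],[0,0,0.02,0],[0,0,0.006,0],[0,0,0,0]]
  ]
}}

```text
time_s: 17.38
ee_pos: [561.3, -389.4, 182.7]
ee_rot: [[-0.94, 0.342, 0.001], [0.342, 0.94, -0.001], [-0.002, -0.0, -1.0]]
wrist_force: [0.5, 0.4, 0.5]
grip_width: 85.3
grip_force: 0.0
```

>>> {"api": "apply_moves", "payload": {
  "motion": [
    [[0,0,0,0],[0,0,0,0],[0,0,0,0],[0,0,0,0],[0,0,0,0],[0,0,0,0]]
  ],
  "grip": 0
}}

```text
time_s: 18.12
ee_pos: [561.0, -389.6, 183.0]
ee_rot: [[-0.94, 0.343, 0.001], [0.343, 0.94, -0.0], [-0.001, -0.0, -1.0]]
wrist_force: [-0.6, 1.9, 7.8]
grip_width: 36.4
grip_force: 49.4
```

>>> {"api": "apply_moves", "payload": {
  "motion": [
    [[0,0,-0.02,0],[0,0,-0.05,0],[0,0,-0.05,0],[0,0,0,-10],[0,0,0,-10],[0,0,0,0]]
  ]
}}

```text
time_s: 18.88
ee_pos: [560.5, -389.5, 302.9]
ee_rot: [[-1.0, 0.002, 0.001], [0.002, 1.0, -0.0], [-0.001, -0.0, -1.0]]
wrist_force: [-0.3, -0.3, -1.9]
grip_width: 36.4
grip_force: 50.6
```

>>> {"api": "apply_moves", "payload": {
  "motion": [
    [[-0.0037,0.0465,0,0],[-0.0037,0.0465,0,0],[-0.0037,0.0465,0,0],[-0.0037,0.0465,0,0],[-0.0037,0.0465,0,0],[-0.0037,0.0465,0,0],[-0.0037,0.0465,0,0],[-0.0037,0.0465,0,0]]
  ]
}}

```text
time_s: 19.88
ee_pos: [590.5, -15.8, 302.3]
ee_rot: [[-1.0, 0.005, 0.001], [0.005, 1.0, -0.0], [-0.001, -0.0, -1.0]]
wrist_force: [0.1, -0.1, -0.8]
grip_width: 36.4
grip_force: 50.6
```

>>> {"api": "apply_moves", "payload": {
  "motion": [
    [[-0.0037,0.0465,0,0],[-0.0037,0.0465,0,0],[0,0,0,0],[0,0,0.045,0],[0,0,0.04,0],[0,0,0.01,0],[0,0,0.002,0],[0,0,0,0]]
  ]
}}

```text
time_s: 20.88
ee_pos: [598.8, 75.5, 206.2]
ee_rot: [[-1.0, 0.001, 0.003], [0.001, 1.0, 0.0], [-0.003, 0.0, -1.0]]
wrist_force: [0.6, 0.3, -1.8]
grip_width: 35.8
grip_force: 50.6
```

>>> {"api": "apply_moves", "payload": {
  "motion": [
    [[0,0,0.002,0],[0,0,0,0]]
  ]
}}

```text
time_s: 21.12
ee_pos: [598.6, 75.8, 204.0]
ee_rot: [[-1.0, 0.001, 0.002], [0.001, 1.0, 0.0], [-0.002, 0.0, -1.0]]
wrist_force: [0.2, 0.7, 4.8]
grip_width: 36.1
grip_force: 51.2
```

>>> {"api": "apply_moves", "payload": {
  "motion": [
    [[0,0,0,0],[0,0,0,0],[0,0,0,0],[0,0,-0.01,0],[0,0,-0.045,0],[0,0,-0.045,0],[0,0,0,0]]
  ],
  "grip": 0.7
}}

```text
time_s: 22.0
ee_pos: [599.5, 75.7, 307.0]
ee_rot: [[-1.0, 0.001, 0.008], [0.001, 1.0, 0.002], [-0.008, 0.002, -1.0]]
wrist_force: [1.4, 0.4, 0.5]
grip_width: 59.5
grip_force: 0.0
```

>>> {"api": "apply_moves", "payload": {
  "motion": [
    [[0.0128,-0.0466,0,0],[0.0128,-0.0466,0,0],[0.0128,-0.0466,0,0],[0.0128,-0.0466,0,0],[0.0128,-0.0466,0,0],[0.0128,-0.0466,0,0]]
  ],
  "grip": 1
}}

```text
time_s: 22.75
ee_pos: [520.2, -205.1, 302.2]
ee_rot: [[-1.0, 0.0, -0.001], [0.0, 1.0, 0.0], [0.001, 0.0, -1.0]]
wrist_force: [1.2, -0.0, -0.3]
grip_width: 85.1
grip_force: 0.0
```

```bash
python3 look.py t4
```

```text
22.75 [ 520.2 -205.1  302.2] [[-1.0, 0.0, -0.001], [0.0, 1.0, 0.0], [0.001, 0.0, -1.0]] [  4.6  30.4  16.2 107.4 -11.8  43.8 117.2] [ 1.2 -0.  -0.3] 85.12572318124283 0.0
[([481.6, 20.7, 43.0], 0.93)] [([573.9, 17.7, 18.1], 0.94)]
red [([473.9, -395.4, 9.8], 0.6)] [ 470.5 -391.4] 160 [46.9 36.4]
blue [([596.1, -36.0, 33.6], 0.74)] [597.1 -33.5] 1 [47.7 35.1]
orange []
green [([596.7, 70.6, 35.7], 0.49)] [599.   78.4] 177 [46.7 35.2]
```

>>> {"api": "apply_moves", "payload": {
  "motion": [
    [[0.0125,-0.0465,0,0],[0.0125,-0.0465,0,0],[0.0125,-0.0465,0,0],[0.0125,-0.0465,0,0],[0,0,0,10],[0,0,0.05,10],[0,0,0.05,0],[0,0,0,0]]
  ]
}}

```text
time_s: 24.1
ee_pos: [470.3, -387.1, 199.2]
ee_rot: [[-0.94, 0.34, -0.006], [0.34, 0.94, 0.005], [0.008, 0.003, -1.0]]
wrist_force: [0.6, 0.8, 1.0]
grip_width: 85.6
grip_force: 0.0
```

>>> {"api": "apply_moves", "payload": {
  "motion": [
    [[0,0,0.018,0],[0,0,0,0]]
  ]
}}

```text
time_s: 24.35
ee_pos: [471.2, -389.7, 185.0]
ee_rot: [[-0.94, 0.342, 0.001], [0.342, 0.94, 0.0], [-0.0, 0.0, -1.0]]
wrist_force: [0.5, -0.1, 1.1]
grip_width: 85.6
grip_force: 0.0
```

>>> {"api": "apply_moves", "payload": {
  "motion": [
    [[0,0,0,0],[0,0,0,0],[0,0,0,0],[0,0,0,0],[0,0,0,0],[0,0,0,0]]
  ],
  "grip": 0
}}

```text
time_s: 25.1
ee_pos: [471.1, -390.4, 186.0]
ee_rot: [[-0.939, 0.343, 0.001], [0.343, 0.939, -0.001], [-0.002, -0.001, -1.0]]
wrist_force: [-0.8, 0.3, 8.1]
grip_width: 35.7
grip_force: 48.1
```

>>> {"api": "apply_moves", "payload": {
  "motion": [
    [[0,0,-0.02,0],[0,0,-0.05,0],[0,0,-0.05,0],[0,0,0,-10],[0,0,0,-10],[0,0,0,0]]
  ]
}}

```text
time_s: 25.85
ee_pos: [470.7, -389.9, 305.8]
ee_rot: [[-1.0, 0.002, 0.001], [0.002, 1.0, -0.0], [-0.001, -0.0, -1.0]]
wrist_force: [0.7, -0.5, -1.2]
grip_width: 35.5
grip_force: 48.1
```

>>> {"api": "apply_moves", "payload": {
  "motion": [
    [[-0.0075,0.0445,0,0],[-0.0075,0.0445,0,0],[-0.0075,0.0445,0,0],[-0.0075,0.0445,0,0],[-0.0075,0.0445,0,0],[-0.0075,0.0445,0,0],[-0.0075,0.0445,0,0],[-0.0075,0.0445,0,0]]
  ]
}}

```text
time_s: 26.85
ee_pos: [531.2, -32.4, 305.2]
ee_rot: [[-1.0, 0.005, 0.0], [0.005, 1.0, -0.0], [-0.0, -0.0, -1.0]]
wrist_force: [0.4, -0.7, -0.2]
grip_width: 35.9
grip_force: 48.2
```

>>> {"api": "apply_moves", "payload": {
  "motion": [
    [[0,0,0,0],[0,0,0.045,0],[0,0,0.04,0],[0,0,0.011,0],[0,0,0.003,0],[0,0,0.001,0],[0,0,0,0]]
  ]
}}

```text
time_s: 27.72
ee_pos: [532.6, -34.9, 207.0]
ee_rot: [[-1.0, 0.003, 0.004], [0.003, 1.0, -0.001], [-0.004, -0.001, -1.0]]
wrist_force: [0.5, -0.3, 3.9]
grip_width: 35.9
grip_force: 49.4
```

>>> {"api": "apply_moves", "payload": {
  "motion": [
    [[0,0,0,0],[0,0,0,0],[0,0,0,0],[0,0,-0.01,0],[0,0,-0.045,0],[0,0,-0.045,0],[0,0,0,0]]
  ],
  "grip": 0.7
}}

```text
time_s: 28.6
ee_pos: [532.5, -34.1, 308.4]
ee_rot: [[-1.0, 0.001, 0.007], [0.001, 1.0, 0.0], [-0.007, 0.0, -1.0]]
wrist_force: [0.3, 0.9, -0.3]
grip_width: 59.8
grip_force: 0.0
```

```bash
python3 look.py t5
```

```text
28.6 [532.5 -34.1 308.4] [[-1.0, 0.001, 0.007], [0.001, 1.0, 0.0], [-0.007, 0.0, -1.0]] [-13.8  27.6  16.2 111.2 -11.1  42.3  98.8] [ 0.3  0.9 -0.3] 59.84005182561772 0.0
[([482.5, 21.4, 43.8], 0.76)] [([577.6, 17.8, 20.2], 0.65)]Traceback (most recent call last):
  File "look.py", line 7, in <module>
    print(l,r,*(stone(p,r[0][0][:2]) if r else ()))
                ~~~~~^^^^^^^^^^^^^^^
  File "ang.py", line 13, in stone
    f=np.zeros_like(m);cv2.fillConvexPoly(f,h,1)
                       ~~~~~~~~~~~~~~~~~~^^^^^^^
cv2.error: OpenCV(4.12.0) /io/opencv/modules/imgproc/src/drawing.cpp:2404: error: (-215:Assertion failed) points.checkVector(2, CV_32S) >= 0 in function 'fillConvexPoly'
```

```bash
python3 - <<'E'
from h import *; from ang import stone
p=shot('top','t5');print(pin(p,'stone_orange_mid'));print(stone(p,(455,-269)))
E
```

```text
[([456.8, -270.4, 12.5], 0.47)]
(array([ 455.4, -268.9]), 108, array([48.2, 36.6]))
```

>>> {"api": "apply_moves", "payload": {
  "motion": [
    [[0.0155,-0.047,0,0],[0.0155,-0.047,0,0],[0.0155,-0.047,0,0],[0.0155,-0.047,0,0],[0.0155,-0.047,0,0],[0,0,0,10.3],[0,0,0,10.3],[0,0,0,10.3]]
  ],
  "grip": 1
}}

```text
time_s: 29.9
ee_pos: [453.1, -268.9, 303.8]
ee_rot: [[-0.855, 0.519, -0.002], [0.519, 0.855, 0.001], [0.002, -0.0, -1.0]]
wrist_force: [0.2, 0.0, 1.1]
grip_width: 85.5
grip_force: 0.0
```

>>> {"api": "apply_moves", "payload": {
  "motion": [
    [[0,0,0,10.3],[0,0,0,10.3],[0,0,0.04,10.3],[0,0,0.05,10.3],[0,0,0.03,0],[0,0,0,0]]
  ]
}}

```text
time_s: 30.65
ee_pos: [452.2, -268.2, 182.3]
ee_rot: [[-0.307, 0.952, -0.005], [0.952, 0.307, 0.002], [0.004, -0.004, -1.0]]
wrist_force: [-0.3, 0.2, 1.3]
grip_width: 85.5
grip_force: 0.0
```

>>> {"api": "apply_moves", "payload": {
  "motion": [
    [[0,0,0,0],[0,0,0,0],[0,0,0,0],[0,0,0,0],[0,0,0,0],[0,0,0,0]]
  ],
  "grip": 0
}}

```text
time_s: 31.4
ee_pos: [454.0, -269.1, 186.2]
ee_rot: [[-0.307, 0.952, 0.002], [0.952, 0.307, -0.0], [-0.001, 0.002, -1.0]]
wrist_force: [-1.8, 0.8, 10.4]
grip_width: 36.3
grip_force: 48.1
```

>>> {"api": "apply_moves", "payload": {
  "motion": [
    [[0,0,-0.02,0],[0,0,-0.05,0],[0,0,-0.05,0],[0,0,0,-10.3],[0,0,0,-10.3],[0,0,0,-10.3],[0,0,0,-10.3]]
  ]
}}

```text
time_s: 32.28
ee_pos: [453.2, -268.9, 306.0]
ee_rot: [[-0.861, 0.509, 0.001], [0.509, 0.861, -0.001], [-0.001, -0.0, -1.0]]
wrist_force: [-0.1, 0.2, -0.9]
grip_width: 35.7
grip_force: 48.2
```

>>> {"api": "apply_moves", "payload": {
  "motion": [
    [[0,0,0,-10.3],[0,0,0,-10.3],[0,0,0,-10.3],[0,0,0,0]]
  ]
}}

```text
time_s: 32.78
ee_pos: [453.2, -269.1, 305.8]
ee_rot: [[-1.0, 0.003, 0.001], [0.003, 1.0, -0.0], [-0.001, -0.0, -1.0]]
wrist_force: [-0.1, -0.4, -1.3]
grip_width: 35.8
grip_force: 48.2
```

>>> {"api": "apply_moves", "payload": {
  "motion": [
    [[-0.0098,0.0431,0,0],[-0.0098,0.0431,0,0],[-0.0098,0.0431,0,0],[-0.0098,0.0431,0,0],[-0.0098,0.0431,0,0],[-0.0098,0.0431,0,0],[-0.0098,0.0431,0,0],[-0.0098,0.0431,0,0]]
  ]
}}

```text
time_s: 33.78
ee_pos: [532.2, 77.3, 305.4]
ee_rot: [[-1.0, 0.005, 0.001], [0.005, 1.0, -0.0], [-0.001, -0.0, -1.0]]
wrist_force: [1.6, -0.5, -0.1]
grip_width: 36.0
grip_force: 48.3
```

>>> {"api": "apply_moves", "payload": {
  "motion": [
    [[0,0,0,0],[0,0,0.045,0],[0,0,0.04,0],[0,0,0.011,0],[0,0,0.003,0],[0,0,0.001,0],[0,0,0,0]]
  ]
}}

```text
time_s: 34.65
ee_pos: [533.7, 74.6, 207.2]
ee_rot: [[-1.0, 0.004, 0.005], [0.004, 1.0, -0.001], [-0.005, -0.001, -1.0]]
wrist_force: [0.2, -2.2, 4.9]
grip_width: 35.6
grip_force: 49.8
```

>>> {"api": "apply_moves", "payload": {
  "motion": [
    [[0,0,0,0],[0,0,0,0],[0,0,0,0],[0,0,-0.01,0],[0,0,-0.045,0],[0,0,-0.045,0],[0,0,0,0]]
  ],
  "grip": 0.7
}}

```text
time_s: 35.52
ee_pos: [533.5, 76.0, 308.5]
ee_rot: [[-1.0, 0.001, 0.007], [0.001, 1.0, 0.002], [-0.007, 0.002, -1.0]]
wrist_force: [0.5, 0.5, -0.3]
grip_width: 59.7
grip_force: 0.0
```

>>> {"api": "apply_moves", "payload": {
  "motion": [
    [[0.034,-0.018,0,0],[0.035,-0.018,0,0],[0.034,-0.018,0,0],[0,0,0,0]]
  ],
  "grip": 0
}}

```text
time_s: 36.02
ee_pos: [426.2, 20.7, 304.1]
ee_rot: [[-1.0, 0.003, -0.004], [0.003, 1.0, -0.0], [0.004, -0.0, -1.0]]
wrist_force: [0.2, 0.5, 0.3]
grip_width: -0.5
grip_force: 0.0
```

```bash
python3 - <<'E'
from h import *
st()
p=shot('top','t6');print(pin(p,'drawer_front',1))
cv2.imwrite('pics/t6.png',cv2.resize(p['image'][90:300,80:420],None,fx=2.3,fy=2.3)[...,::-1])
for c in 'white','yellow','blue':print(c,pin(p,f'cup_{c}_mid'))
E
```

```text
36.02 [426.2  20.7 304.1] [[-1.0, 0.003, -0.004], [0.003, 1.0, -0.0], [0.004, -0.0, -1.0]] [-23.6  19.2  17.4 125.9  -9.6  36.3  90.5] [0.2 0.5 0.3] -0.47518724808249363 0.0
[([487.1, 20.7, 45.4], 0.87)]
white [([493.1, 400.5, 33.2], 0.73)]
yellow [([442.5, 292.9, 31.3], 0.75), ([496.6, 22.9, 46.9], 0.32)]
blue [([571.5, 307.7, 32.3], 0.54), ([602.5, -34.0, 33.7], 0.42)]
```

View pics/t6.png

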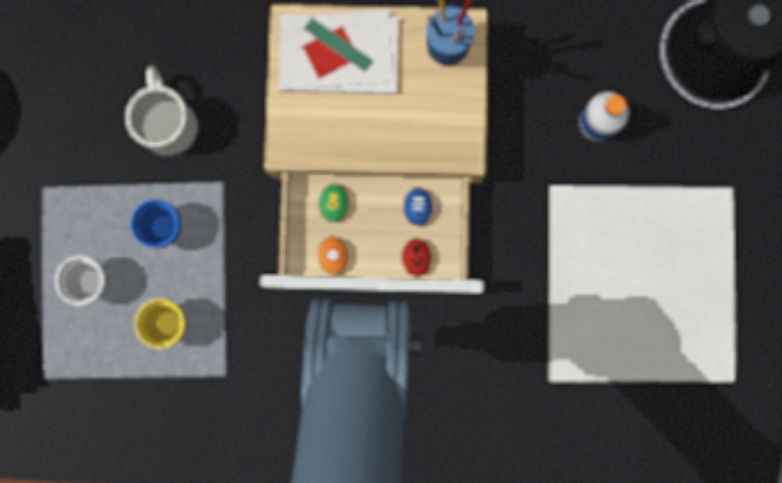

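The crop shows all four stones in the drawer (334,203; 418,206; 333,256; 417,258) and an empty sheet. Now I'll shut it.

>>> {"api": "apply_moves", "payload": {
  "motion": [
    [[0,0,0.047,0],[0,0,0.046,0],[-0.02,0,0,0],[-0.01,0,0,0],[-0.005,0,0,0],[-0.008,0,0,0],[-0.01,0,0,0],[-0.012,0,0,0]]
  ]
}}

```text
time_s: 37.28
ee_pos: [494.3, 22.0, 211.8]
ee_rot: [[-1.0, 0.0, -0.001], [0.0, 1.0, 0.0], [0.001, 0.0, -1.0]]
wrist_force: [-1.6, 0.3, -0.2]
grip_width: 0.0
grip_force: 0.0
```

>>> {"api": "apply_moves", "payload": {
  "motion": [
    [[-0.012,0,0,0],[-0.012,0,0,0],[-0.012,0,0,0],[-0.012,0,0,0],[-0.012,0,0,0],[-0.012,0,0,0],[-0.012,0,0,0],[-0.012,0,0,0]]
  ]
}}

```text
time_s: 38.28
ee_pos: [590.4, 21.9, 211.5]
ee_rot: [[-1.0, 0.0, -0.001], [0.0, 1.0, -0.0], [0.001, -0.0, -1.0]]
wrist_force: [-4.9, 0.9, 2.8]
grip_width: -0.1
grip_force: 0.0
```

>>> {"api": "apply_moves", "payload": {
  "motion": [
    [[-0.006,0,0,0],[-0.005,0,0,0],[-0.004,0,0,0],[-0.003,0,0,0],[-0.002,0,0,0],[-0.002,0,0,0],[0,0,0,0]]
  ]
}}

```text
time_s: 39.15
ee_pos: [612.1, 21.9, 211.5]
ee_rot: [[-1.0, 0.0, -0.0], [0.0, 1.0, -0.0], [0.0, -0.0, -1.0]]
wrist_force: [-2.6, -0.5, -1.4]
grip_width: 0.2
grip_force: 0.0
```

>>> {"api": "apply_moves", "payload": {
  "motion": [
    [[-0.002,0,0,0],[0,0,0,0]]
  ]
}}

```text
time_s: 39.4
ee_pos: [612.8, 21.8, 211.4]
ee_rot: [[-1.0, 0.0, -0.004], [0.0, 1.0, 0.0], [0.004, 0.0, -1.0]]
wrist_force: [-8.6, -0.0, 2.7]
grip_width: 0.2
grip_force: 0.0
```

>>> {"api": "apply_moves", "payload": {
  "motion": [
    [[-0.002,0,0,0],[0,0,0,0]]
  ]
}}

```text
time_s: 39.65
ee_pos: [613.4, 21.8, 210.9]
ee_rot: [[-1.0, 0.0, -0.008], [0.0, 1.0, 0.0], [0.008, 0.0, -1.0]]
wrist_force: [-13.1, 0.5, 4.4]
grip_width: -0.1
grip_force: 0.0
```

>>> {"api": "apply_moves", "payload": {
  "motion": [
    [[0.01,0,0,0],[0.02,0,0,0],[0.04,0,0,0],[0.04,0,0,0],[0,0,-0.05,0],[0,0,-0.05,0],[0,0,0,0]]
  ]
}}

```text
time_s: 40.52
ee_pos: [508.6, 21.9, 316.1]
ee_rot: [[-1.0, 0.001, 0.012], [0.001, 1.0, 0.002], [-0.012, 0.002, -1.0]]
wrist_force: [-0.5, -0.2, 0.5]
grip_width: -0.2
grip_force: 0.0
```

```bash
python3 - <<'E'
from h import *
st()
p=shot('top','t7');print(pin(p,'drawer_front',1),axis(p,'drawer_front',87))
for c in 'white','yellow','blue':print(c,pin(p,f'cup_{c}_mid'))
q=shot('scene')
for c in 'white','yellow','blue':print(c,pin(q,f'cup_{c}_mid'))
def rim(p,c,z):
    "fit ellipse to colour blob of the cup rim"
    return axis(p,f'cup_{c}_mid',z)
for c in 'white','yellow','blue':print(c,rim(p,c,66))
cv2.imwrite('pics/t7.png',cv2.resize(p['image'][90:300,80:320],None,fx=2.5,fy=2.5)[...,::-1])
E
```

```text
40.52 [508.6  21.9 316.1] [[-1.0, 0.001, 0.012], [0.001, 1.0, 0.002], [-0.012, 0.002, -1.0]] [-21.7  24.8  17.7 114.6 -11.2  41.5  92.7] [-0.5 -0.2  0.5] -0.17633980769645757 0.0
[([616.3, 23.1, 43.2], 0.83)] (0.59, 624, 25, 276, 34, 91)
white [([494.3, 402.4, 35.7], 0.69)]
yellow [([440.3, 292.6, 32.1], 0.58), ([571.5, 303.9, 36.3], 0.37)]
blue [([572.7, 307.9, 33.3], 0.71)]
white [([490.2, 405.1, 30.3], 0.82)]
yellow [([441.3, 294.8, 31.7], 0.82)]
blue [([569.1, 306.8, 33.0], 0.66)]
white (0.75, 492, 402, 68, 62, 78)
yellow (0.84, 441, 295, 65, 61, 66)
blue (0.66, 571, 308, 61, 57, 92)
```

View pics/t7.png

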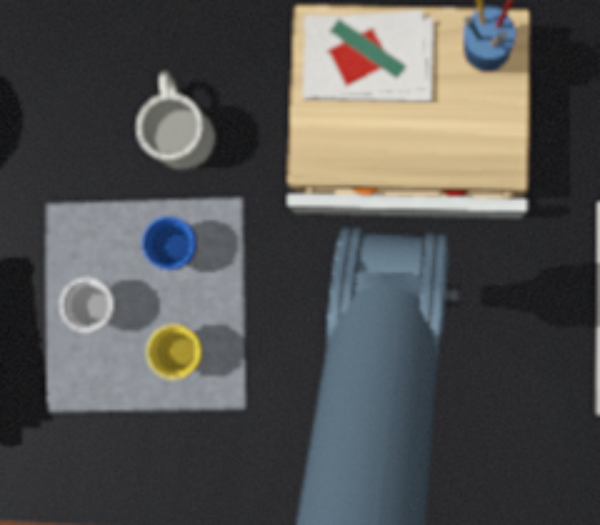

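The drawer front is back at 616, so it is latched. The crop shows the cups at (169,243) blue, (86,305) white and (173,351) yellow. Next is the yellow cup.

>>> {"api": "apply_moves", "payload": {
  "motion": [
    [[0.0112,0.0454,0,0],[0.0112,0.0454,0,0],[0.0112,0.0454,0,0],[0.0112,0.0454,0,0],[0.0112,0.0454,0,0],[0.0112,0.0454,0,0],[0,0,0,0]]
  ],
  "grip": 1
}}

```text
time_s: 42.05
ee_pos: [437.3, 298.6, 311.6]
ee_rot: [[-1.0, -0.007, -0.0], [-0.007, 1.0, 0.002], [0.0, 0.002, -1.0]]
wrist_force: [-0.1, -0.3, -0.1]
grip_width: 85.5
grip_force: 0.0
```

>>> {"api": "apply_moves", "payload": {
  "motion": [
    [[0,0,0,0],[0,0,0.045,0],[0,0,0.035,0],[0,0,0.015,0],[0,0,0,0]]
  ]
}}

```text
time_s: 42.68
ee_pos: [439.2, 293.3, 216.4]
ee_rot: [[-1.0, 0.002, -0.001], [0.002, 1.0, -0.001], [0.001, -0.001, -1.0]]
wrist_force: [0.6, 0.2, 0.0]
grip_width: 85.4
grip_force: 0.0
```

>>> {"api": "apply_moves", "payload": {
  "motion": [
    [[-0.002,0.001,0,0],[0,0,0,0],[0,0,0,0],[0,0,0,0],[0,0,0,0],[0,0,0,0]]
  ],
  "grip": 0,
  "force": 40
}}

```text
time_s: 43.42
ee_pos: [441.9, 295.6, 218.6]
ee_rot: [[-1.0, 0.001, 0.003], [0.001, 1.0, 0.002], [-0.003, 0.002, -1.0]]
wrist_force: [-0.8, -0.8, 6.0]
grip_width: 62.4
grip_force: 42.4
```

>>> {"api": "apply_moves", "payload": {
  "motion": [
    [[0,0,-0.02,0],[0,0,-0.04,0],[0,0,-0.04,0],[0,0,0,0],[0,0,0,0]]
  ]
}}

```text
time_s: 44.05
ee_pos: [440.7, 295.4, 316.9]
ee_rot: [[-1.0, 0.0, 0.0], [0.0, 1.0, 0.001], [-0.0, 0.001, -1.0]]
wrist_force: [-0.4, -0.0, -0.8]
grip_width: 62.3
grip_force: 44.2
```

```bash
python3 - <<'E'
from h import *
st()
p=shot('top');q=shot('scene','s1')
for c in 'yellow','blue':print(c,pin(p,f'cup_{c}_mid'),pin(q,f'cup_{c}_mid'))
E
```

```text
44.05 [440.7 295.4 316.9] [[-1.0, 0.0, 0.0], [0.0, 1.0, 0.001], [-0.0, 0.001, -1.0]] [-50.9  26.6  15.6 111.2 -10.1  43.6  60.4] [-0.4 -0.  -0.8] 62.337686156207496 44.20912854373455
yellow [([438.3, 291.6, 128.5], 0.49), ([492.1, 401.2, 34.8], 0.37)] [([441.0, 294.1, 128.6], 0.59)]
blue [([567.7, 308.3, 33.3], 0.72)] [([571.1, 309.9, 31.0], 0.6)]
```

>>> {"api": "apply_moves", "payload": {
  "motion": [
    [[-0.0325,0.0032,0,0],[-0.0325,0.0032,0,0],[-0.0325,0.0032,0,0],[-0.0325,0.0032,0,0],[0,0,0,0],[0,0,0,0]]
  ]
}}

```text
time_s: 45.1
ee_pos: [570.1, 308.1, 315.9]
ee_rot: [[-1.0, 0.0, -0.002], [0.0, 1.0, -0.001], [0.002, -0.001, -1.0]]
wrist_force: [-0.1, -0.0, -0.6]
grip_width: 62.5
grip_force: 44.2
```

>>> {"api": "apply_moves", "payload": {
  "motion": [
    [[0,0,0.02,0],[0,0,0.02,0],[0,0,0.015,0],[0,0,0.013,0],[0,0,0,0]]
  ]
}}

```text
time_s: 45.72
ee_pos: [570.4, 307.9, 247.3]
ee_rot: [[-1.0, 0.0, -0.002], [0.0, 1.0, -0.001], [0.002, -0.001, -1.0]]
wrist_force: [0.2, 0.2, 0.4]
grip_width: 62.3
grip_force: 44.2
```

>>> {"api": "apply_moves", "payload": {
  "motion": [
    [[0,0,0.004,0],[0,0,0.003,0],[0,0,0,0],[0,0,0,0]]
  ]
}}

```text
time_s: 46.22
ee_pos: [571.0, 308.1, 242.0]
ee_rot: [[-1.0, 0.0, 0.0], [0.0, 1.0, 0.0], [-0.0, 0.0, -1.0]]
wrist_force: [0.2, -0.3, -0.1]
grip_width: 62.4
grip_force: 44.2
```

>>> {"api": "apply_moves", "payload": {
  "motion": [
    [[0,0,0.002,0],[0,0,0,0],[0,0,0,0]]
  ]
}}

```text
time_s: 46.6
ee_pos: [570.9, 308.1, 239.7]
ee_rot: [[-1.0, 0.0, 0.0], [0.0, 1.0, -0.0], [-0.0, -0.0, -1.0]]
wrist_force: [-0.4, -0.5, -0.4]
grip_width: 62.4
grip_force: 44.2
```

>>> {"api": "apply_moves", "payload": {
  "motion": [
    [[0,0,0,0],[0,0,0,0],[0,0,0,0],[0,0,-0.005,0],[0,0,-0.035,0],[0,0,-0.04,0],[0,0,0,0]]
  ],
  "grip": 1
}}

```text
time_s: 47.48
ee_pos: [572.3, 308.6, 323.7]
ee_rot: [[-1.0, 0.001, 0.006], [0.001, 1.0, 0.004], [-0.006, 0.004, -1.0]]
wrist_force: [0.2, -0.0, 0.5]
grip_width: 85.2
grip_force: 0.0
```

>>> {"api": "apply_moves", "payload": {
  "motion": [
    [[0.04,0,0,0],[0.04,0,0,0],[0,0.04,0,0],[0,0.04,0,0],[0,0,0,0]]
  ]
}}

```text
time_s: 48.1
ee_pos: [489.2, 391.9, 318.9]
ee_rot: [[-1.0, -0.005, -0.001], [-0.005, 1.0, 0.002], [0.001, 0.002, -1.0]]
wrist_force: [0.4, -0.4, -0.1]
grip_width: 85.5
grip_force: 0.0
```

```bash
python3 - <<'E'
from h import *
st()
p=shot('top');q=shot('scene','s2')
for c in 'yellow','blue','white':print(c,pin(p,f'cup_{c}_mid'),pin(q,f'cup_{c}_mid'))
cv2.imwrite('pics/s2.png',np.hstack([cv2.resize(q['image'][90:220,260:420],None,fx=2.4,fy=2.4),cv2.resize(p['image'][130:260,85:245],None,fx=2.4,fy=2.4)])[...,::-1])
E
```

```text
48.1 [489.2 391.9 318.9] [[-1.0, -0.005, -0.001], [-0.005, 1.0, 0.002], [0.001, 0.002, -1.0]] [-53.5  34.7  15.2  96.4 -11.3  50.3  56.7] [ 0.4 -0.4 -0.1] 85.48905141655214 0.0
yellow [([569.4, 306.6, 54.9], 0.72)] [([570.4, 306.2, 53.0], 0.64)]
blue [([569.2, 305.8, 31.0], 0.58)] [([569.7, 302.7, 34.4], 0.55)]
white [([492.6, 402.4, 33.9], 0.51), ([704.9, 306.7, 3.3], 0.45)] [([490.6, 403.4, 30.7], 0.59), ([571.2, 308.1, 33.9], 0.48)]
```

View pics/s2.png

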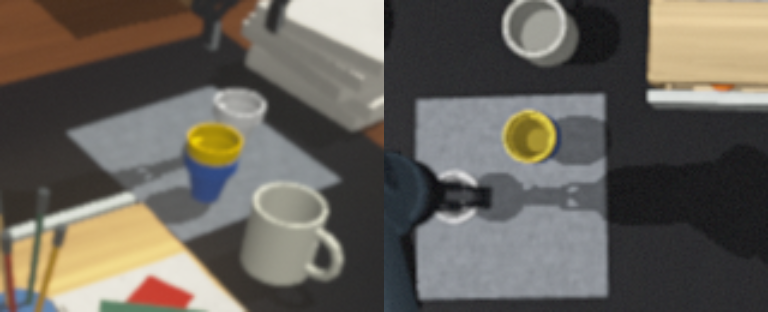

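The left half shows the yellow band sitting level on the blue cup at (214,150); the white cup is behind at (240,105), and the gripper is near it. Now the white one.

>>> {"api": "apply_moves", "payload": {
  "motion": [
    [[-0.001,0.0145,0,0],[0,0,0,0],[0,0,0.045,0],[0,0,0.035,0],[0,0,0.021,0],[0,0,0,0],[0,0,0,0]]
  ]
}}

```text
time_s: 49.38
ee_pos: [492.6, 403.1, 220.0]
ee_rot: [[-1.0, 0.001, 0.002], [0.001, 1.0, 0.001], [-0.002, 0.001, -1.0]]
wrist_force: [0.9, 0.8, 0.2]
grip_width: 85.5
grip_force: 0.0
```

>>> {"api": "apply_moves", "payload": {
  "motion": [
    [[0,0,0,0],[0,0,0,0],[0,0,0,0],[0,0,0,0],[0,0,0,0],[0,0,0,0]]
  ],
  "grip": 0,
  "force": 40
}}

```text
time_s: 50.12
ee_pos: [492.6, 403.0, 220.6]
ee_rot: [[-1.0, 0.001, 0.002], [0.001, 1.0, 0.002], [-0.002, 0.002, -1.0]]
wrist_force: [-1.0, 0.3, 6.7]
grip_width: 62.1
grip_force: 42.6
```

>>> {"api": "apply_moves", "payload": {
  "motion": [
    [[0,0,-0.02,0],[0,0,-0.04,0],[0,0,-0.05,0],[0,0,0,0],[0,0,0,0]]
  ]
}}

```text
time_s: 50.75
ee_pos: [491.7, 402.6, 329.4]
ee_rot: [[-1.0, 0.0, 0.0], [0.0, 1.0, 0.001], [-0.0, 0.001, -1.0]]
wrist_force: [-0.5, 0.2, -1.1]
grip_width: 62.4
grip_force: 44.2
```

```bash
python3 - <<'E'
from h import *
st()
p=shot('top');q=shot('scene','s3')
for c in 'yellow','white':print(c,pin(p,f'cup_{c}_mid'),pin(q,f'cup_{c}_mid'))
E
```

```text
50.75 [491.7 402.6 329.4] [[-1.0, 0.0, 0.0], [0.0, 1.0, 0.001], [-0.0, 0.001, -1.0]] [-54.3  34.8  15.6  94.7 -11.3  52.   55.7] [-0.5  0.2 -1.1] 62.42003965021038 44.19376015663147
yellow [([567.9, 305.8, 49.6], 0.82)] [([571.3, 306.8, 50.0], 0.79)]
white [([491.7, 403.2, 142.8], 0.52)] [([490.1, 407.9, 139.2], 0.76)]
```

>>> {"api": "apply_moves", "payload": {
  "motion": [
    [[-0.0263,-0.0317,0,0],[-0.0263,-0.0317,0,0],[-0.0263,-0.0317,0,0],[0,0,0,0],[0,0,0,0]]
  ]
}}

```text
time_s: 51.68
ee_pos: [570.4, 308.1, 328.2]
ee_rot: [[-1.0, 0.0, -0.001], [0.0, 1.0, 0.0], [0.001, 0.0, -1.0]]
wrist_force: [-1.0, 0.0, -0.6]
grip_width: 62.2
grip_force: 44.2
```

>>> {"api": "apply_moves", "payload": {
  "motion": [
    [[0,0,0.02,0],[0,0,0.02,0],[0,0,0.015,0],[0,0,0.008,0],[0,0,0.002,0],[0,0,0,0],[0,0,0,0]]
  ]
}}

```text
time_s: 52.55
ee_pos: [571.1, 307.6, 264.4]
ee_rot: [[-1.0, 0.0, 0.001], [0.0, 1.0, 0.001], [-0.001, 0.001, -1.0]]
wrist_force: [0.2, 0.6, -1.2]
grip_width: 62.0
grip_force: 44.2
```

>>> {"api": "apply_moves", "payload": {
  "motion": [
    [[0,0,0.002,0],[0,0,0,0],[0,0,0,0]]
  ]
}}

```text
time_s: 52.92
ee_pos: [570.8, 307.5, 261.7]
ee_rot: [[-1.0, 0.0, 0.0], [0.0, 1.0, 0.0], [-0.0, 0.0, -1.0]]
wrist_force: [-0.3, -0.6, 0.1]
grip_width: 62.0
grip_force: 44.2
```

>>> {"api": "apply_moves", "payload": {
  "motion": [
    [[0,0,0,0],[0,0,0,0],[0,0,0,0],[0,0,-0.005,0],[0,0,-0.035,0],[0,0,-0.04,0],[0,0,0,0]]
  ],
  "grip": 1
}}

```text
time_s: 53.8
ee_pos: [572.1, 307.9, 345.7]
ee_rot: [[-1.0, 0.001, 0.006], [0.001, 1.0, 0.004], [-0.006, 0.004, -1.0]]
wrist_force: [0.4, 0.4, -0.8]
grip_width: 85.5
grip_force: 0.0
```

>>> {"api": "apply_moves", "payload": {
  "motion": [
    [[0.03,-0.04,0,0],[0.03,-0.04,0,0],[0.03,-0.04,0,0],[0,-0.04,0,0],[0,-0.04,0,0],[0,0,0,0],[0,0,0,0]]
  ]
}}

```text
time_s: 54.68
ee_pos: [480.6, 108.1, 341.5]
ee_rot: [[-1.0, 0.0, -0.0], [0.0, 1.0, 0.0], [0.0, 0.0, -1.0]]
wrist_force: [0.1, 0.0, 0.9]
grip_width: 85.6
grip_force: 0.0
```

```bash
python3 - <<'E'
from h import *
st()
p=shot('top');q=shot('scene')
print(pin(p,'drawer_front',1),pin(q,'drawer_front',1))
for c in 'cup_yellow_mid','cup_blue_mid','cup_white_mid','tea_mug','glue':print(c,pin(p,c,1),pin(q,c,1))
cv2.imwrite('pics/s4.png',np.hstack([cv2.resize(q['image'][90:290,200:420],None,fx=2,fy=2.),cv2.resize(p['image'][60:260,120:300],None,fx=2,fy=2)])[...,::-1])
E
```

```text
54.67 [480.6 108.1 341.5] [[-1.0, 0.0, -0.0], [0.0, 1.0, 0.0], [0.0, 0.0, -1.0]] [-33.2  21.2  18.7 115.7  -9.5  44.6  81.1] [0.1 0.  0.9] 85.59149184988377 0.0
[([613.9, 23.9, 46.4], 0.6)] [([615.3, 23.6, 44.3], 0.78)]
cup_yellow_mid [([570.4, 305.0, 53.5], 0.41)] [([572.3, 306.6, 52.3], 0.44)]
cup_blue_mid [([569.8, 304.7, 35.1], 0.61)] [([569.7, 307.0, 31.5], 0.55)]
cup_white_mid [([569.9, 307.2, 75.3], 0.83)] [([568.9, 310.1, 70.7], 0.83)]
tea_mug [([706.3, 303.4, 4.3], 0.79)] [([708.9, 306.6, 3.7], 0.93)]
glue [([728.9, -276.6, 0.3], 0.8)] [([730.0, -278.4, 0.9], 0.56)]
```

View pics/s4.png

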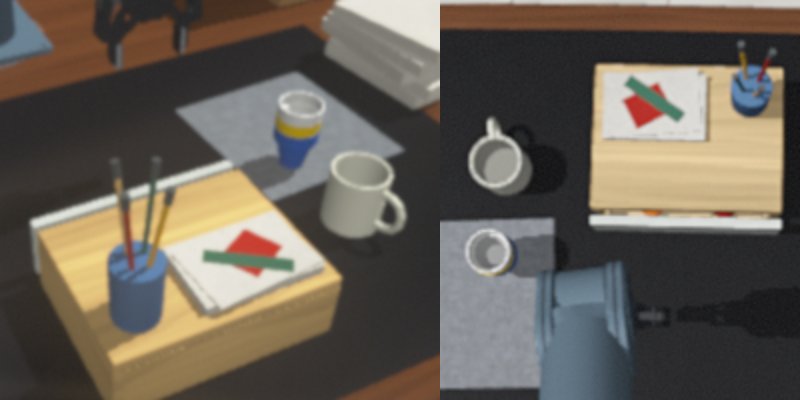

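The picture shows the white, yellow and blue cups as one upright stack (300,130 in the left half) with evenly spaced bands. The drawer is shut and the mug and glue bottle haven't moved. Handing in.

```bash
python3 -c "
from h import *
print(finish_job())"
```

```text
the job is handed in; nothing more can be done
None
```

I handed the job in at about 55 s of the 210 s: all four stones are in the latched drawer, the white and yellow cups are nested in the blue one, and the mug and glue bottle were left alone.

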